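# Lay out a kit of spacer rings and a bar from the magazine

## Robot

A 6-joint arm with a two-finger parallel gripper is mounted at the origin on the work surface. World frame = base frame: x ahead of the robot, y to its left, z up, the work surface at z = 0. Lengths are in m, angles in rad, forces in N, time in s.
With the tool pointing down it reaches from about 0.25 to 0.725 m from the base axis. Payload 4 kg.
Tool frame: the origin (TCP) lies midway between the tips of the shut fingers; the grasp point (between the pads) lies 19 mm behind it; z points along the fingers, y is the line along which they close (so a half turn about z gives the same grasp; the last joint's range is limited). The gripper opens to 85 mm and grips with 20 to 120 N. Pads are 22 mm wide; open, the fingers measure 114 mm over their backs; the gripper's body (76 mm by 85 mm) begins 54 mm behind the grasp point. The pads swing forward as they close: fully open they stand 13 mm farther back than shut.
Start: joints at [-1.197, 0.241, 0.005, 1.335, 0, 1.571], TCP at [0.183, -0.465, 0.201] pointing down, gripper open.
Joint ranges: [-2.72, 2.72], [-1.05, 1.87], [-1.09, 1.28], [-1.99, 2.15], [-1.42, 1.44], [-3.14, 3.14]. Speed limits (rad/s): [2.79, 2.79, 3.14, 3.14, 3.14, 3.14].

## Interface

Orientations are given as a unit quaternion [x, y, z, w].
In Python, from workcell import get_obs, camera, job_done, silhouettes gives the robot as it stands. The module is installed in compiled form; this text tells all that it offers.
- The arm moves only by the tool drive_tool, never from a script. Its argument "increments" is a list of rows, each a list of 3 entries, a list of its own where there are three numbers: the shift along the world's x, y, z in mm, then the turn, a rotation vector about the world's x, y, z in degrees, then the opening, from 0 (shut) to 1 (fully open). A call has 1 to 8 rows; each row shifts and turns the commanded pose from where the row before left it; what a row does not reach is not made up. A row lasts 1/12 s, in which the tool goes at most 41.7 mm and 7.16 degrees, less where a joint would pass 70% of its speed; a pose out of reach is approached as far as the arm can. A call is refused whole if a number of a shift passes 41.7 or a number of a turn 7.16, either way. A call with a gripper value outside its range is refused whole. The fingers move at their own pace and stop on an object; the grip force is fixed at half the most. Time passes only in rows, so rows that do not move let the fingers close. It gives the time, the measured TCP pose, the force, the opening and the grip force at its end, in the units of the state.
- get_obs(): the state, without advancing time (a new reading comes with each control period).
- camera(name): name is "scene" or "top" or "wrist"; returns a dict with "image" (400x640x3 uint8, red, green, blue), "K" (3x3 intrinsics, pixels), "k1" (the pictures are not rectified: a ray, as slopes to the right and down, at radius r is drawn at 1 + k1 r^2 times it, then the intrinsics apply), "view" (4x4, takes a point from world to camera coordinates). Camera axes: x right, y down, z forward; pixel columns grow to the right and rows downward; lengths in m; the calibration is good to about 2 mm. A picture is of the moment at which its call begins. There is no depth.
- job_done(): hands the job in; it is judged then, once.
Trained networks look in a picture, given as the dict that the camera call returned (one of the last four; its "shot" number tells which), for a name from the list of things; names that differ only in an ending like _2 or _b are one class to them, and where a whole thing is asked for, a point or a joint stands for the part that bears it (a point fixed in the world has none). Each returns a list of dicts, best first, with "conf" (0 to 1); they miss things now and then, are a little off and sometimes report something else, mostly with a low value. They report only what shows in the picture. A call takes as long as a camera call.
- silhouettes(query, picture): "region" (400x640 bool, what is visible of it) and "bbox" ([left, top, right, bottom] in pixels, round what is visible of it).
The state is a dict: "clock": time; "joint_pos": joint angles; "joint_vel": joint speeds; "tau": joint torques, N m; "eef_pos": TCP position; "tool_rot": TCP orientation; "ft_force": force on the tool from outside, world axes, zero at the start; "ft_torque": the same for the moment, N m; "grip_width": finger opening in m; "grasp_force": force on a finger pad.
Only numpy, scipy, OpenCV 4.12 (cv2) and the standard library are available. Lean on these libraries where they do the work, as an engineer would, in place of code of your own. Each camera call takes 0.05 s, during which the arm holds its last target. There are 200 camera calls.

## Task

Make up the kit for the next unit: pick out the three steel rings from the other parts and set each one flat in the round black nest of its size (small in small, medium in medium, large in large), and draw the bottom bar out of the magazine and lay it lengthwise on the black cradle, between its end lips and centred across its width. Set things down, do not drop them, and leave the two upper bars in the magazine.

Things in the scene. Friction and masses are not known exactly. Their poses are not given: they have to be found in the camera images.
- ring_small: The small of three loose plain steel rings (spacer collars) with a round through hole: outer diameter 30 mm, hole 16 mm, height 34 mm, standing flat on the bench among other steel parts (hexagonal block, square block, bracket). Origin at the centre of its underside, z along its axis (up).
- ring_medium: The medium of three loose plain steel rings (spacer collars) with a round through hole: outer diameter 42 mm, hole 26 mm, height 34 mm, standing flat on the bench among other steel parts (hexagonal block, square block, bracket). Origin at the centre of its underside, z along its axis (up).
- ring_large: The large of three loose plain steel rings (spacer collars) with a round through hole: outer diameter 56 mm, hole 36 mm, height 34 mm, standing flat on the bench among other steel parts (hexagonal block, square block, bracket). Origin at the centre of its underside, z along its axis (up).
- nest_small: The small of three fixed round shallow black nests, for the small ring: outer diameter 54 mm, inner diameter 46 mm, total height 10 mm, its inner floor 4 mm above the bench (rim 6 mm above that floor). Origin at the centre of its underside, on the bench; z up.
- nest_medium: The medium of three fixed round shallow black nests, for the medium ring: outer diameter 68 mm, inner diameter 60 mm, total height 10 mm, its inner floor 4 mm above the bench (rim 6 mm above that floor). Origin at the centre of its underside, on the bench; z up.
- nest_large: The large of three fixed round shallow black nests, for the large ring: outer diameter 82 mm, inner diameter 74 mm, total height 10 mm, its inner floor 4 mm above the bench (rim 6 mm above that floor). Origin at the centre of its underside, on the bench; z up.
- cradle: Fixed narrow black rest for the bar: 126 mm long (x), 30 wide (y), flat top 24 mm above the bench, a lip at each end (4 mm thick, 6 high, 118 apart inside); long sides open, so the 40 mm wide bar overhangs 5 mm on either side and fingers can go down beside it. Origin: centre of underside, on the bench; x along its length, z up.
- magazine: Fixed upright dark steel chute with a stack of 3 flat bars: 110 (x) by 51 mm (y), 70 high, open on top, floor 30 above the bench. Through an 11 mm high, 43 wide slot at the bottom of its front (-x, towards the robot; wall face 55.5 mm from the origin, free space below and before it) the bottom bar slides out along -x; those above drop 8 mm. Origin: centre of underside, on the bench; z up.
- bar: Bottom bar of the magazine's stack: loose steel flat bar 100 (x) by 40 (y) by 8 mm, about 0.25 kg. Its front end (-x) stands about 38 mm out of the slot, the rest lies under two others: it must be drawn straight along its -x by 65 mm or more before it is lifted (a few N). Origin: centre of underside, 30 mm above the bench at the start.
- bar_top: The topmost of the three bars in the magazine, same size as the bottom one, seen in its open top; another like it lies between. Both stay in the magazine and only drop by 8 mm. Origin: centre of underside, 46 mm above the bench at the start.

How it is judged:
By the outcome, as a careful person would: the job done as asked, in the order asked, and still so for the second after the job is handed in, with the robot touching nothing.
It also fails if it takes over 106 s, if anything falls off the work surface, if the arm or the gripper's body presses on something with over 40 N, if the wrist force passes 120 N, or if a joint passes its speed limit or range.

## Working session

There is one attempt and no reset: what is moved stays moved. The work goes in short steps, Python scripts to look and compute and a tool call to move; the robot and the scene stay as the last step left them, time stands still between calls to the robot, and variables do not carry over. Pictures are saved under pics/ and viewed, at most 15 in all, crops included, and the job is handed in when it is done.

Besides the shell and the picture viewer there is one more tool, called after ">>>" as name(argument=value, ...) on one line, values as JSON. drive_tool: Moves the arm, as the interface text tells. Its arguments: {"type":"object","properties":{"increments":{"type":"array"}},"required":["increments"]}

```bash
mkdir -p pics; ls; python3 - <<'E'
from workcell import *
import cv2
o=get_obs(); print({k:o[k] for k in ('clock','eef_pos','tool_rot','grip_width','ft_force')})
for n in ('scene','top'):
    p=camera(n); cv2.imwrite(f'pics/{n}0.png',p['image'][:,:,::-1])
    print(n,p['K'].tolist(),p['k1'],p['view'].round(4).tolist())
    for q in ['ring_small','ring_medium','ring_large','nest_small','nest_medium','nest_large','cradle','magazine','bar','bar_top']:
        print(q,[(round(d['conf'],2),[int(x) for x in d['bbox']],int(d['region'].sum())) for d in silhouettes(q,p)[:3]])
E
```

```text
pics
{'clock': 0.0, 'eef_pos': array([ 0.18233177, -0.464841  ,  0.20031566]), 'tool_rot': array([ 9.82585135e-01,  1.85810101e-01, -1.86618046e-04, -1.01191387e-03]), 'grip_width': 0.08544807090825544, 'ft_force': array([-0.05605182, -0.9791949 ,  0.54352897])}
scene [[485.0786641658107, 0.0, 315.91385239274445], [0.0, 485.0786641658107, 206.0289666637589], [0.0, 0.0, 1.0]] -0.06442947458905952 [[0.1193, 0.9929, -0.0023, -0.1021], [0.7425, -0.0907, -0.6637, -0.3686], [-0.6591, 0.0774, -0.748, 1.4927], [0.0, 0.0, 0.0, 1.0]]
ring_small [(0.53, [477, 193, 493, 213], 207)]
ring_medium [(0.67, [366, 169, 386, 189], 335)]
ring_large [(0.96, [409, 157, 433, 184], 490), (0.2, [139, 228, 169, 253], 615)]
nest_small [(0.61, [159, 187, 176, 205], 308)]
nest_medium [(0.66, [142, 228, 167, 253], 608)]
nest_large [(0.64, [475, 195, 492, 212], 222), (0.59, [197, 183, 231, 208], 716)]
cradle [(0.82, [199, 211, 231, 259], 891), (0.65, [158, 186, 173, 206], 303), (0.57, [140, 228, 168, 253], 615)]
magazine [(0.66, [298, 210, 342, 268], 1119)]
bar [(0.47, [296, 208, 310, 212], 60)]
bar_top [(0.55, [30
[... 185 characters left out ...]
2, 0.0542], [-0.9859, -0.0116, -0.1667, 0.5455], [0.1668, -0.0102, -0.9859, 0.9761], [0.0, 0.0, 0.0, 1.0]]
ring_small [(0.64, [165, 183, 184, 198], 151)]
ring_medium [(0.51, [255, 231, 270, 249], 148)]
ring_large [(0.59, [203, 234, 227, 248], 291)]
nest_small [(0.78, [448, 237, 467, 253], 295), (0.69, [258, 233, 268, 243], 83)]
nest_medium [(0.73, [449, 182, 475, 210], 543)]
nest_large [(0.86, [397, 224, 430, 253], 768)]
cradle [(0.9, [398, 164, 423, 215], 661), (0.41, [324, 185, 340, 202], 234)]
magazine [(0.68, [312, 144, 343, 189], 321)]
bar [(0.69, [322, 186, 340, 200], 248)]
bar_top [(0.95, [318, 148, 338, 187], 584), (0.62, [323, 187, 340, 200], 220), (0.34, [166, 185, 184, 195], 128)]
```

```bash
python3 - <<'E'
import cv2
a=cv2.imread('pics/top0.png')[110:290,130:510]; cv2.imwrite('pics/t0.png',cv2.resize(a,None,fx=2.1,fy=2.1,interpolation=cv2.INTER_CUBIC))
a=cv2.imread('pics/scene0.png')[110:310,120:520]; cv2.imwrite('pics/s0.png',cv2.resize(a,None,fx=2,fy=2,interpolation=cv2.INTER_CUBIC))
E
```

```text
(no output)
```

View pics/t0.png

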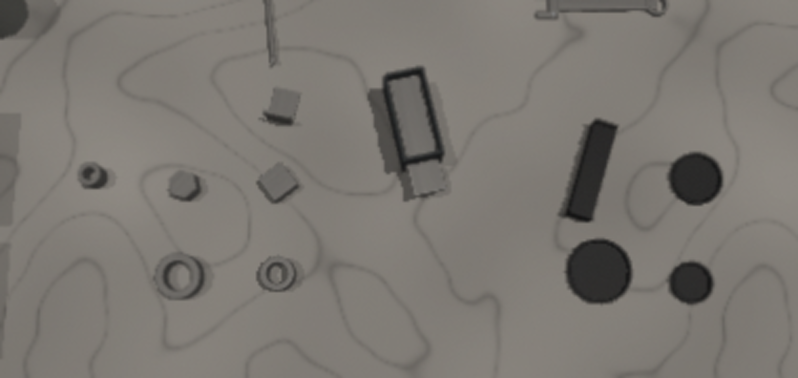

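View pics/s0.png

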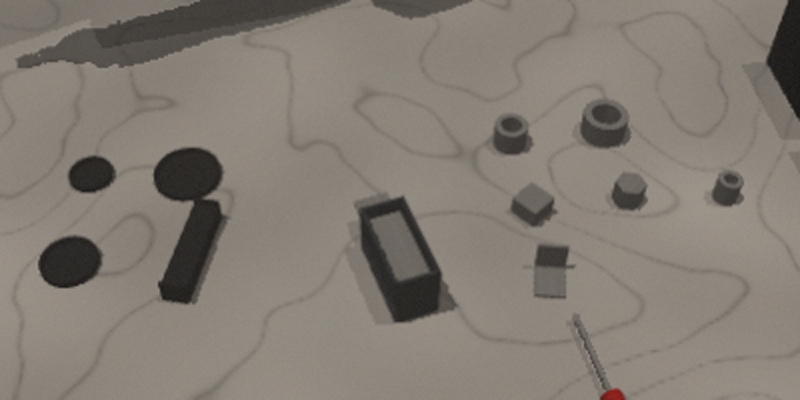

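The top view shows the small, medium and large rings at about (174,193), (262,240) and (216,241). The small, medium and large nests are at (459,244), (461,195) and (415,239), the cradle at (411,191), and the magazine at (327,166) with the bar end at (332,194). The network's `nest_large` hit at (483,203) in the scene view is really the small ring, so I'll ignore it. Next I fit models to the masks.

```bash
cat > h.py <<'E'
import numpy as np, cv2
from workcell import *
from scipy.optimize import minimize
def proj(p,P):
    c=P@p['view'][:3,:3].T+p['view'][:3,3]; s=c[:,:2]/c[:,2:]
    s=s*(1+p['k1']*(s**2).sum(1,keepdims=True)); return s*p['K'][0,0]+p['K'][:2,2]
def ray(p,uv,z):
    d=np.array([p['k1'],0,0,0,0.]); s=cv2.undistortPoints(np.array([[uv]],float),p['K'],d)[0,0]
    R,t=p['view'][:3,:3],p['view'][:3,3]; o=-R.T@t; v=R.T@np.r_[s,1]; return o+v*(z-o[2])/v[2]
def cyl(r,z0,z1):
    a=np.linspace(0,2*np.pi,48); return np.array([[r*np.cos(t),r*np.sin(t),z] for z in (z0,z1) for t in a])
def box(x,y,z0,z1): return np.array([[i*x/2,j*y/2,z] for i in(-1,1) for j in(-1,1) for z in(z0,z1)])
def rz(a): c,s=np.cos(a),np.sin(a); return np.array([[c,-s,0],[s,c,0],[0,0,1]])
S=4
def mask(p,P):
    h=cv2.convexHull(((proj(p,P)+.5)*S*16).astype(np.int32)); m=np.zeros((400*S,640*S),np.float32)
    cv2.fillConvexPoly(m,h,1,shift=4); return cv2.resize(m,(640,400),interpolation=cv2.INTER_AREA)
def fit(obs,M,x0):  # obs: list of (pic, region); x0 = x,y[,yaw]
    f=lambda x: sum(np.abs(mask(p,M@rz(x[2] if len(x)>2 else 0).T+[x[0],x[1],0])-g).sum()/g.sum() for p,g in obs)
    st=[np.r_[x0]]+[np.r_[x0]+d for d in np.diag([.008,.008,.1][:len(x0)])]
    r=minimize(f,x0,method='Nelder-Mead',options=dict(initial_simplex=st,xatol=2e-4,fatol=1e-4)); return r.x,r.fun/len(obs)
def best(p,q,near=None,d=20):
    for s in silhouettes(q,p):
        b=s['bbox']; c=np.array([(b[0]+b[2])/2,(b[1]+b[3])/2])
        if near is None or np.hypot(*(c-near))<d: return s['region']
E
python3 - <<'E'
from h import *
ps,pt=camera('scene'),camera('top')
T=dict(ring_small=(cyl(.015,0,.034),(174,193)),ring_medium=(cyl(.021,0,.034),(262,240)),ring_large=(cyl(.028,0,.034),(216,241)),
 nest_small=(cyl(.027,0,.01),(459,244)),nest_medium=(cyl(.034,0,.01),(461,195)),nest_large=(cyl(.041,0,.01),(415,239)),
 cradle=(box(.126,.03,0,.03),(411,191)),magazine=(box(.11,.051,0,.07),(327,166)))
for n,(M,uv) in T.items():
    x0=ray(pt,uv,M[:,2].max())[:2]; yaw=n in('cradle','magazine')
    if yaw: x0=np.r_[x0,-.25 if n=='cradle' else .2]
    res=[]
    obs=[]
    for p in (ps,pt):
        near=proj(p,np.array([[x0[0],x0[1],M[:,2].max()/2]]))[0]
        g=best(p,n,near)
        if n=='magazine' :
            for e in ['bar_top']:
                b=best(p,e,near)
                if b is not None: g=b if g is None else g|b
        if g is None: print(n,'none'); continue
        obs.append((p,g.astype(float)))
        res.append([*fit([obs[-1]],M,x0)])
    print(n,x0.round(3),[(r[0].round(4),round(r[1],2)) for r in res],'both',*[np.round(v,4) for v in fit(obs,M,x0)])
E
```

```text
ring_small none
ring_small [0.555 0.428] [(array([0.5567, 0.4371]), np.float64(0.13))] both [0.5567 0.4371] 0.1312
ring_medium [0.436 0.194] [(array([0.4384, 0.197 ]), np.float64(0.1)), (array([0.4372, 0.1957]), np.float64(0.44))] both [0.4372 0.1966] 0.2772
ring_large [0.432 0.311] [(array([0.4318, 0.3182]), np.float64(0.04)), (array([0.4321, 0.3182]), np.float64(0.39))] both [0.4323 0.3182] 0.2168
nest_small [ 0.431 -0.32 ] [(array([ 0.4317, -0.3204]), np.float64(0.12)), (array([ 0.4305, -0.32  ]), np.float64(0.08))] both [ 0.4312 -0.3203] 0.1039
nest_medium [ 0.563 -0.332] [(array([ 0.5636, -0.3346]), np.float64(0.05)), (array([ 0.566 , -0.3337]), np.float64(0.06))] both [ 0.5651 -0.3341] 0.0677
nest_large [ 0.444 -0.203] [(array([ 0.4453, -0.2025]), np.float64(0.04)), (array([ 0.4455, -0.2041]), np.float64(0.05))] both [ 0.4453 -0.2028] 0.0508
cradle [ 0.568 -0.191 -0.25 ] [(array([ 0.5716, -0.1928, -0.3014]), np.float64(0.15)), (array([ 0.5723, -0.1939, -0.2862]), np.float64(0.06))] both [ 0.5722 -0.1934 -0.2834] 0.1117
magazine [0.622 0.032 0.2  ] [(array([0.629 , 0.0332, 0.2237]), np.float64(0.11)), (array([0.6316, 0.0332, 0.2178]), np.float64(0.21))] both [0.6296 0.0331 0.2216] 0.1654
```

>>> drive_tool(increments=[[[15.6,37.6,0],[0,0,6.25],1],[[15.6,37.6,0],[0,0,6.25],1],[[15.6,37.6,0],[0,0,6.25],1],[[15.6,37.6,0],[0,0,6.25],1],[[15.6,37.6,0],[0,0,6.25],1],[[15.6,37.6,0],[0,0,6.25],1],[[15.6,37.6,0],[0,0,6.25],1],[[15.6,37.6,0],[0,0,6.25],1]])

```text
clock: 2.77
eef_pos: [0.3077, -0.163, 0.2015]
tool_rot: [0.811, 0.585, 0.0, 0.001]
ft_force: [0.9, -0.5, -0.3]
grip_width: 0.0854
grasp_force: 0.0
```

>>> drive_tool(increments=[[[15.6,37.6,0],[0,0,6.25],1],[[15.6,37.6,0],[0,0,6.25],1],[[15.6,37.6,0],[0,0,6.25],1],[[15.6,37.6,0],[0,0,6.25],1],[[15.6,37.6,0],[0,0,6.25],1],[[15.6,37.6,0],[0,0,6.25],1],[[15.6,37.6,0],[0,0,6.25],1],[[15.6,37.6,0],[0,0,6.25],1]])

```text
clock: 3.43
eef_pos: [0.4325, 0.1384, 0.2014]
tool_rot: [0.487, 0.874, 0.0, 0.0]
ft_force: [1.3, -1.3, 0.5]
grip_width: 0.0855
grasp_force: 0.0
```

>>> drive_tool(increments=[[[15.6,37.6,0],[0,0,6.25],1],[[15.6,37.6,0],[0,0,6.25],1],[[15.6,37.6,0],[0,0,6.25],1],[[15.6,37.6,0],[0,0,6.25],1],[[15.6,37.6,0],[0,0,6.25],1],[[15.6,37.6,0],[0,0,6.25],1],[[15.6,37.6,0],[0,0,6.25],1],[[15.6,37.6,0],[0,0,6.25],1]])

```text
clock: 4.1
eef_pos: [0.5573, 0.4388, 0.2011]
tool_rot: [0.072, 0.997, 0.0, 0.0]
ft_force: [1.6, 1.4, 1.4]
grip_width: 0.0857
grasp_force: 0.0
```

```bash
python3 - <<'E'
from h import *
p=camera('wrist'); cv2.imwrite('pics/w1.png',p['image'][:,:,::-1]); print(p['view'].round(3).tolist(),p['K'][0,0],p['k1'])
print(get_obs()['joint_pos'])
for s in silhouettes('ring_small',p):
    print(s['conf'],s['bbox']); print(fit([(p,s['region'].astype(float))],cyl(.015,0,.034),np.array([.557,.437])))
E
```

```text
[[0.143, 0.99, -0.0, -0.514], [0.951, -0.137, 0.279, -0.506], [0.276, -0.04, -0.96, 0.243], [0.0, 0.0, 0.0, 1.0]] 309.757197315076 -0.011625131897487241
[0.67255317 0.71872266 0.74440553 1.59529945 0.00285917 0.80839711]
0.58 [303.1, 153.2, 330.4, 184.7]
(array([0.55818165, 0.43552832]), np.float64(0.23768587360594795))
```

View pics/w1.png

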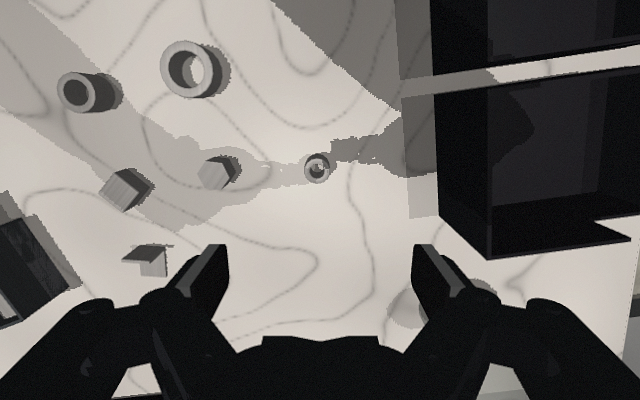

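The small ring is at (317,168) in the wrist view, and its fit agrees with the scene-camera fit to 2 mm. The dark bin on the right is about 107 mm from it, which leaves room for the fingers.

>>> drive_tool(increments=[[[0,-2,-40],[0,0,0],1],[[0,0,-40],[0,0,0],1],[[0,0,-40],[0,0,0],1],[[0,0,-40],[0,0,0],1],[[0,0,-20],[0,0,0],1],[[0,0,-11],[0,0,0],1],[[0,0,0],[0,0,0],1],[[0,0,0],[0,0,0],0]])

```text
clock: 4.87
eef_pos: [0.5574, 0.4349, 0.0111]
tool_rot: [0.075, 0.997, 0.0, 0.0]
ft_force: [-0.5, -0.0, 0.0]
grip_width: 0.0755
grasp_force: 0.0
```

>>> drive_tool(increments=[[[0,0,0],[0,0,0],0],[[0,0,0],[0,0,0],0],[[0,0,0],[0,0,0],0],[[0,0,0],[0,0,0],0],[[0,0,0],[0,0,0],0],[[0,0,0],[0,0,0],0],[[0,0,0],[0,0,0],0],[[0,0,0],[0,0,0],0]])

```text
clock: 5.53
eef_pos: [0.5569, 0.4349, 0.0102]
tool_rot: [0.075, 0.997, -0.0, -0.0]
ft_force: [0.1, -0.3, 1.0]
grip_width: -0.0003
grasp_force: 0.0
```

```bash
python3 - <<'E'
from h import *
p=camera('wrist'); q=camera('scene'); a=q['image'][140:260,420:560]
im=np.zeros((600,780,3),np.uint8); im[:]=0
im[:400,:640]=p['image']; a=cv2.resize(a,(420,360),interpolation=cv2.INTER_CUBIC)
b=np.hstack([cv2.resize(p['image'],None,fx=.58,fy=.9)[:, :],a]); b=b[:, :791]
cv2.imwrite('pics/w2.png',b[:,:,::-1])
for n,c in (('w',p),('s',q)):
  for s in silhouettes('ring_small',c): print(n,s['conf'],s['bbox'],fit([(c,s['region'].astype(float))],cyl(.015,0,.034),np.array([.557,.437])))
E
```

```text
w 0.91 [294.4, 200.9, 348.9, 243.8] (array([0.55368005, 0.43635784]), np.float64(1.009296875))
s 0.6 [143.0, 227.2, 169.5, 257.1] (array([-0.549125  ,  0.62434375]), np.float64(1.0))
s 0.43 [476.4, 198.0, 490.6, 215.2] (array([0.5567729 , 0.43711377]), np.float64(0.33629261363636365))
```

```bash
python3 -c "
import cv2;print(cv2.imread('pics/w2.png').shape)"
```

```text
(360, 791, 3)
```

View pics/w2.png

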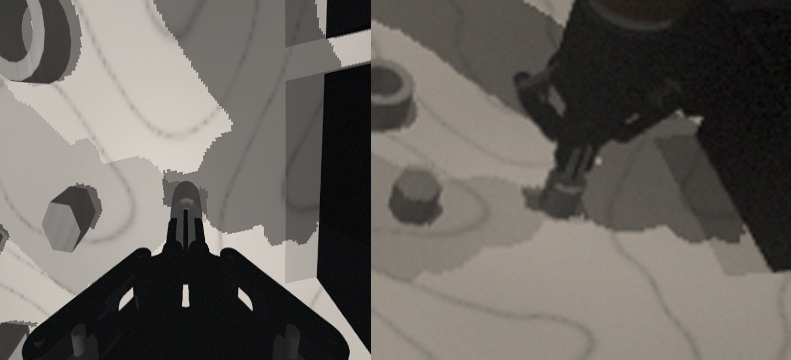

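The fingers shut on nothing: the ring was squeezed out towards the robot (−x) and is at about (321,222) in the full wrist frame. I'll back up and measure again.

>>> drive_tool(increments=[[[0,0,20],[0,0,0],0],[[0,0,40],[0,0,0],1],[[0,0,40],[0,0,0],1],[[0,0,40],[0,0,0],1],[[0,0,10],[0,0,0],1],[[0,0,0],[0,0,0],1],[[0,0,0],[0,0,0],1],[[0,0,0],[0,0,0],1]])

```text
clock: 6.4
eef_pos: [0.5563, 0.4344, 0.1586]
tool_rot: [0.075, 0.997, -0.001, -0.001]
ft_force: [-0.3, 0.2, 0.1]
grip_width: 0.0835
grasp_force: 0.0
```

```bash
python3 - <<'E'
from h import *
p=camera('wrist'); q=camera('top'); r=camera('scene'); print(get_obs()['eef_pos'],get_obs()['joint_pos'].round(3))
a=p['image'][60:300,180:460]; a=cv2.resize(a,None,fx=1.4,fy=1.4)
b=cv2.resize(q['image'][150:240,140:250],(400,a.shape[0]),interpolation=cv2.INTER_CUBIC)
cv2.imwrite('pics/w3.png',np.hstack([a,b])[:,:,::-1])
for n,c in (('w',p),('t',q),('s',r)):
  for s in silhouettes('ring_small',c):
    m=s['region']; print(n,s['conf'],s['bbox'],m.sum(),[fit([(c,m.astype(float))],cyl(.015,0,.034),np.array([.54,.437]))])
print(proj(p,np.array([[.557,.435,0],[.557,.435,.034]])))
E
```

```text
[0.5560274  0.43420242 0.15777475] [ 0.663  0.697  0.61   1.488 -0.     0.813]
w 0.61 [308.2, 161.0, 337.4, 196.9] 730 [(array([0.55843576, 0.43526134]), np.float64(0.18416095890410958))]
t 0.47 [165.7, 187.4, 185.7, 199.3] 153 [(array([0.55813406, 0.43625037]), np.float64(0.09395424836601307))]
s 0.75 [475.4, 194.7, 492.4, 212.9] 225 [(array([0.55800917, 0.43552453]), np.float64(0.09972222222222223))]
[[320.21783198 171.33592379]
 [320.19760624 178.49172075]]
```

View pics/w3.png

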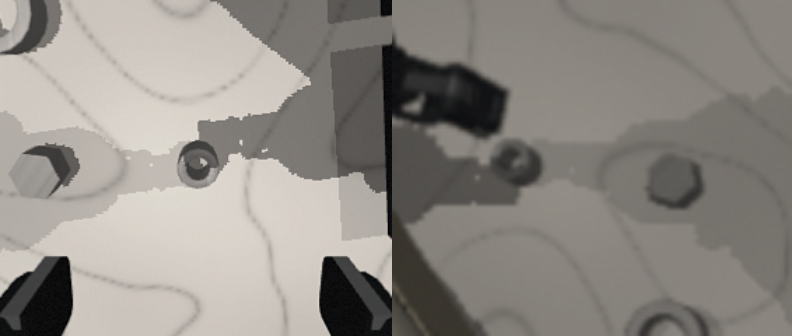

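```bash
python3 - <<'E'
from h import *
o=get_obs(); e=o['eef_pos']; from scipy.spatial.transform import Rotation as R
T=R.from_quat(o['tool_rot']).as_matrix(); print(T.round(3).tolist())
for n in ('wrist','scene','top'):
    p=camera(n)
    for d in ([0,.0427,-.013],[0,-.0427,-.013],[0,0,0]):
        print(n,d,proj(p,(e+T@d)[None]).round(1))
    if n=='wrist':
        im=p['image']; v=p['view'].copy(); v[:3,3]=p['view'][:3,3]+p['view'][:3,:3]@np.array([0,0,.148]); p2=dict(p,view=v)
        print('shut pose: ring top/bottom',proj(p2,np.array([[.558,.4355,.034],[.558,.4355,0],[.557,.435,.010]])).round(0))
        print('cam centre',-v[:3,:3].T@v[:3,3])
    if n=='scene':
        print('ring',proj(p,np.array([[.558,.4355,.034],[.558,.4355,0],[.557,.435,.010]])).round(0))
        cv2.imwrite('pics/s4.png',cv2.resize(p['image'][100:240,420:600],None,fx=4,fy=4,interpolation=cv2.INTER_CUBIC)[:,:,::-1])
E
```

```text
[[-0.989, 0.149, -0.002], [0.149, 0.989, -0.001], [0.002, -0.002, -1.0]]
wrist [0, 0.0427, -0.013] [[394.9 234. ]]
wrist [0, -0.0427, -0.013] [[242.8 233.9]]
wrist [0, 0, 0] [[318.9 225.3]]
shut pose: ring top/bottom [[321. 244.]
 [321. 221.]
 [320. 225.]]
cam centre [0.48747941 0.4457579  0.18453321]
scene [0, 0.0427, -0.013] [[519.6 155.8]]
scene [0, -0.0427, -0.013] [[480.3 154.8]]
scene [0, 0, 0] [[498.4 159.8]]
ring [[484. 199.]
 [481. 209.]
 [481. 206.]]
top [0, 0.0427, -0.013] [[133.5 178.5]]
top [0, -0.0427, -0.013] [[169.1 184.3]]
top [0, 0, 0] [[153.3 182.5]]
```

View pics/s4.png

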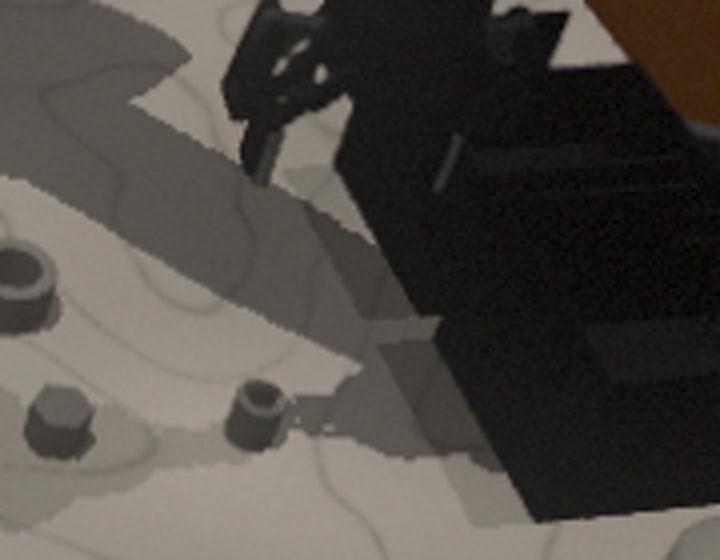

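All three cameras put the ring where it was, at (0.558, 0.4355), so it was never touched. In the scene image the left finger tip shows at (484,145), but the stated TCP predicts (480,155). So the real tips are about 25–35 mm higher than the reported TCP, and the fingers shut above the ring. I'll go about 22 mm lower than before.

>>> drive_tool(increments=[[[2,1.5,-40],[0,0,0],1],[[0,0,-40],[0,0,0],1],[[0,0,-40],[0,0,0],1],[[0,0,-25],[0,0,0],1],[[0,0,-15],[0,0,0],1],[[0,0,-10],[0,0,0],1],[[0,0,0],[0,0,0],1],[[0,0,0],[0,0,0],1]])

```text
clock: 7.52
eef_pos: [0.5592, 0.4366, -0.0095]
tool_rot: [0.075, 0.997, 0.0, 0.0]
ft_force: [0.1, 0.2, 0.1]
grip_width: 0.0854
grasp_force: 0.0
```

```bash
python3 - <<'E'
from h import *
p=camera('scene');q=camera('wrist')
a=cv2.resize(p['image'][140:240,430:540],(440,400),interpolation=cv2.INTER_CUBIC); b=cv2.resize(q['image'][100:400,200:440],(320,400))
cv2.imwrite('pics/s5.png',np.hstack([a,b])[:,:,::-1]); print(get_obs()['eef_pos'],get_obs()['ft_force'])
E
```

```text
[ 0.56034858  0.43750579 -0.00755515] [ 0.38653507 -0.22248805  1.20824614]
```

View pics/s5.png

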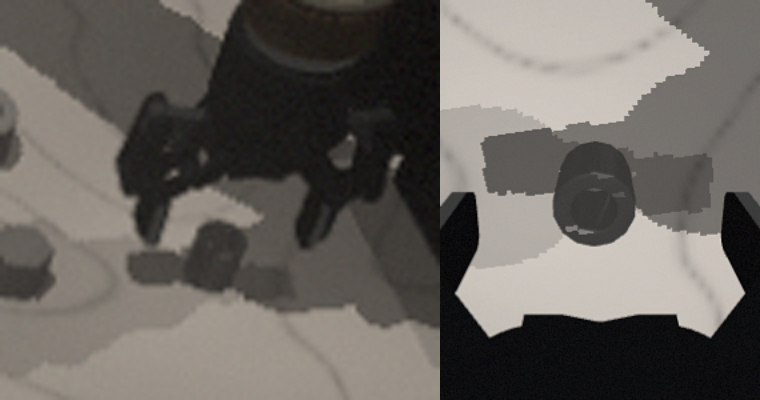

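The open finger tips show at (467,200) and (507,201), either side of the ring at (484,199). That puts them about 30 mm above the bench, so the tool offset is about 25 mm. I'll go a further 10 mm down and close.

>>> drive_tool(increments=[[[-2,-1.5,-5],[0,0,0],1],[[0,0,-5],[0,0,0],1],[[0,0,0],[0,0,0],1],[[0,0,0],[0,0,0],0],[[0,0,0],[0,0,0],0],[[0,0,0],[0,0,0],0],[[0,0,0],[0,0,0],0],[[0,0,0],[0,0,0],0]])

```text
clock: 8.28
eef_pos: [0.5572, 0.4352, -0.0193]
tool_rot: [0.075, 0.997, 0.0, 0.0]
ft_force: [-0.7, 0.1, 1.1]
grip_width: 0.0271
grasp_force: 59.1
```

>>> drive_tool(increments=[[[0,0,0],[0,0,0],0],[[0,0,0],[0,0,0],0],[[0,0,0],[0,0,0],0]])

```text
clock: 8.53
eef_pos: [0.5573, 0.4352, -0.0194]
tool_rot: [0.075, 0.997, 0.0, 0.0]
ft_force: [-0.2, -0.6, 3.5]
grip_width: 0.0279
grasp_force: 59.4
```

>>> drive_tool(increments=[[[0,0,20],[0,0,0],0],[[0,0,40],[0,0,0],0],[[0,0,40],[0,0,0],0],[[0,0,0],[0,0,0],0]])

```text
clock: 8.87
eef_pos: [0.5612, 0.4382, 0.09]
tool_rot: [0.075, 0.997, 0.005, 0.006]
ft_force: [1.3, 0.7, 0.7]
grip_width: 0.0273
grasp_force: 59.3
```

```bash
python3 - <<'E'
from h import *
p=camera('scene');q=camera('wrist')
a=cv2.resize(p['image'][130:200,430:530],(500,350),interpolation=cv2.INTER_CUBIC); b=cv2.resize(q['image'][150:350,220:420],(300,350))
cv2.imwrite('pics/s6.png',np.hstack([a,b])[:,:,::-1]); o=get_obs();print(o['eef_pos'],o['ft_force'],o['grip_width'])
e=o['eef_pos']
print(proj(p,np.array([e+[0,0,z] for z in (.0194,.0534)])))
E
```

```text
[0.55847078 0.43608445 0.0830937 ] [ 0.45858995  0.93272541 -1.34171103] 0.02742487767100216
[[492.44442038 178.666649  ]
 [496.54576583 167.76151455]]
```

View pics/s6.png

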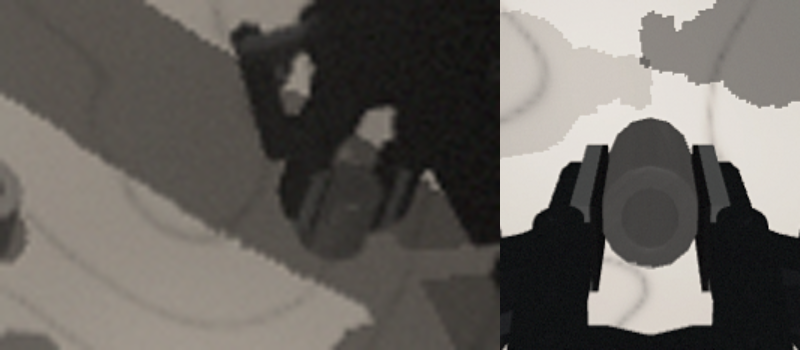

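The small ring is held upright, with its underside about 8 mm below the finger tips, so the tips should clear the nest rim. I'll carry it to the small nest.

>>> drive_tool(increments=[[[-6.4,-37.8,8],[0,0,0],0],[[-6.4,-37.8,8],[0,0,0],0],[[-6.4,-37.8,8],[0,0,0],0],[[-6.4,-37.8,8],[0,0,0],0],[[-6.4,-37.8,8],[0,0,0],0],[[-6.4,-37.8,0],[0,0,0],0],[[-6.4,-37.8,0],[0,0,0],0],[[-6.4,-37.8,0],[0,0,0],0]])

```text
clock: 9.63
eef_pos: [0.5035, 0.1304, 0.1182]
tool_rot: [0.075, 0.997, -0.001, -0.002]
ft_force: [0.1, -0.7, -1.3]
grip_width: 0.0275
grasp_force: 59.5
```

>>> drive_tool(increments=[[[-6.4,-37.8,0],[0,0,0],0],[[-6.4,-37.8,0],[0,0,0],0],[[-6.4,-37.8,0],[0,0,0],0],[[-6.4,-37.8,0],[0,0,0],0],[[-6.4,-37.8,0],[0,0,0],0],[[-6.4,-37.8,0],[0,0,0],0],[[-6.4,-37.8,0],[0,0,0],0],[[-6.4,-37.8,0],[0,0,0],0]])

```text
clock: 10.3
eef_pos: [0.4522, -0.171, 0.1182]
tool_rot: [0.075, 0.997, 0.001, -0.002]
ft_force: [0.5, 0.1, -0.9]
grip_width: 0.0276
grasp_force: 59.5
```

>>> drive_tool(increments=[[[-6.4,-37.8,0],[0,0,0],0],[[-6.4,-37.8,0],[0,0,0],0],[[-6.4,-37.8,0],[0,0,0],0],[[-6.4,-37.8,0],[0,0,0],0],[[0,0,-40],[0,0,0],0],[[0,0,-40],[0,0,0],0],[[0,0,-20],[0,0,0],0],[[0,0,0],[0,0,0],0]])

```text
clock: 10.97
eef_pos: [0.4228, -0.3171, 0.0129]
tool_rot: [0.075, 0.997, 0.004, -0.007]
ft_force: [-1.4, 0.9, -1.8]
grip_width: 0.0278
grasp_force: 59.5
```

```bash
python3 - <<'E'
from h import *
import time
p=camera('wrist');o=get_obs();print(o['eef_pos'],o['ft_force'],o['grip_width'])
p=camera('wrist');o=get_obs();print(o['eef_pos'],o['ft_force'],o['grip_width'])
E
```

```text
[ 0.42499913 -0.31842647  0.01593746] [-0.37426329  0.45780109 -0.76515532] 0.02726358079897723
[ 0.42729354 -0.31984059  0.01845064] [ 1.23842204  0.49563977 -0.71626154] 0.02725021046377485
```

>>> drive_tool(increments=[[[2.5,0,-12],[0,0,0],0],[[0,0,-10],[0,0,0],0],[[0,0,-6],[0,0,0],0],[[0,0,-3],[0,0,0],0],[[0,0,-2],[0,0,0],0],[[0,0,0],[0,0,0],0],[[0,0,0],[0,0,0],0],[[0,0,0],[0,0,0],0]])

```text
clock: 11.73
eef_pos: [0.4318, -0.3213, -0.0123]
tool_rot: [0.075, 0.997, -0.0, 0.0]
ft_force: [-0.4, 0.7, -0.5]
grip_width: 0.0275
grasp_force: 59.6
```

>>> drive_tool(increments=[[[0,0,-1],[0,0,0],0],[[0,0,-1],[0,0,0],0],[[0,0,-0.5],[0,0,0],0],[[0,0,0],[0,0,0],0],[[0,0,0],[0,0,0],0]])

```text
clock: 12.15
eef_pos: [0.4314, -0.3211, -0.0153]
tool_rot: [0.075, 0.997, 0.0, -0.0]
ft_force: [-0.6, -0.4, -1.5]
grip_width: 0.0274
grasp_force: 59.6
```

>>> drive_tool(increments=[[[0,0,-0.7],[0,0,0],0],[[0,0,0],[0,0,0],0],[[0,0,0],[0,0,0],0]])

```text
clock: 12.4
eef_pos: [0.4315, -0.3211, -0.0154]
tool_rot: [0.075, 0.997, -0.0, 0.0]
ft_force: [-1.9, 1.8, 4.6]
grip_width: 0.0275
grasp_force: 60.2
```

>>> drive_tool(increments=[[[0,0,-0.7],[0,0,0],0],[[0,0,0],[0,0,0],0],[[0,0,0],[0,0,0],0]])

```text
clock: 12.65
eef_pos: [0.4315, -0.3211, -0.0155]
tool_rot: [0.075, 0.997, -0.0, 0.0]
ft_force: [-2.7, 2.7, 8.9]
grip_width: 0.0276
grasp_force: 61.0
```

>>> drive_tool(increments=[[[0,0,0],[0,0,0],1],[[0,0,0],[0,0,0],1],[[0,0,0],[0,0,0],1],[[0,0,0],[0,0,0],1],[[0,0,0],[0,0,0],1],[[0,0,0],[0,0,0],1],[[0,0,15],[0,0,0],1],[[0,0,30],[0,0,0],1]])

```text
clock: 13.32
eef_pos: [0.4284, -0.3188, 0.025]
tool_rot: [0.075, 0.997, 0.002, -0.004]
ft_force: [0.2, -0.8, 0.4]
grip_width: 0.0855
grasp_force: 0.0
```

>>> drive_tool(increments=[[[0,0,40],[0,0,0],1],[[0,0,35],[0,0,0],1],[[0.5,39.8,0],[0,0,0],1],[[0.5,39.8,0],[0,0,0],1],[[0.5,39.8,0],[0,0,0],1],[[0.5,39.8,0],[0,0,0],1],[[0.5,39.8,0],[0,0,0],1],[[0.5,39.8,0],[0,0,0],1]])

```text
clock: 13.98
eef_pos: [0.4341, -0.0806, 0.1034]
tool_rot: [0.075, 0.997, 0.0, 0.0]
ft_force: [0.9, 0.8, 0.7]
grip_width: 0.0856
grasp_force: 0.0
```

>>> drive_tool(increments=[[[0.5,39.8,0],[0,0,0],1],[[0.5,39.8,0],[0,0,0],1],[[0.5,39.8,0],[0,0,0],1],[[0.5,39.8,0],[0,0,0],1],[[0.5,39.8,0],[0,0,0],1],[[0.5,39.8,0],[0,0,0],1],[[0.5,39.8,0],[0,0,0],1],[[0,0,0],[0,0,0],1]])

```text
clock: 14.65
eef_pos: [0.4384, 0.2031, 0.1036]
tool_rot: [0.071, 0.997, 0.002, 0.001]
ft_force: [1.8, -0.0, 0.2]
grip_width: 0.0856
grasp_force: 0.0
```

```bash
python3 - <<'E'
from h import *
for i in range(4): p=camera('top')
o=get_obs();print(o['eef_pos'])
g=best(p,'ring_small',np.array((459,244)))
print('small in nest, top:',None if g is None else fit([(p,g.astype(float))],cyl(.015,.004,.038),np.array([.431,-.32])))
a=p['image'][160:270,390:490]; b=camera('scene')['image'][160:270,110:240]
cv2.imwrite('pics/t7.png',np.hstack([cv2.resize(a,(360,396),interpolation=cv2.INTER_CUBIC),cv2.resize(b,(430,396),interpolation=cv2.INTER_CUBIC)])[:,:,::-1])
p=camera('wrist')
for q,r,z in(('ring_medium',.021,(.4375,.1962)),('ring_large',.028,(.432,.318))):
  for s in silhouettes(q,p): print(q,s['conf'],s['bbox'],fit([(p,s['region'].astype(float))],cyl(r,0,.034),np.array(z)))
E
```

```text
[0.43752565 0.19554584 0.10298718]
small in nest, top: None
ring_medium 0.87 [296.2, 162.4, 347.0, 219.4] (array([0.43863947, 0.19651867]), np.float64(0.3688312647754137))
ring_large 0.96 [423.4, 128.2, 507.3, 202.3] (array([0.43412536, 0.31780718]), np.float64(0.2195789338140613))
```

View pics/t7.png

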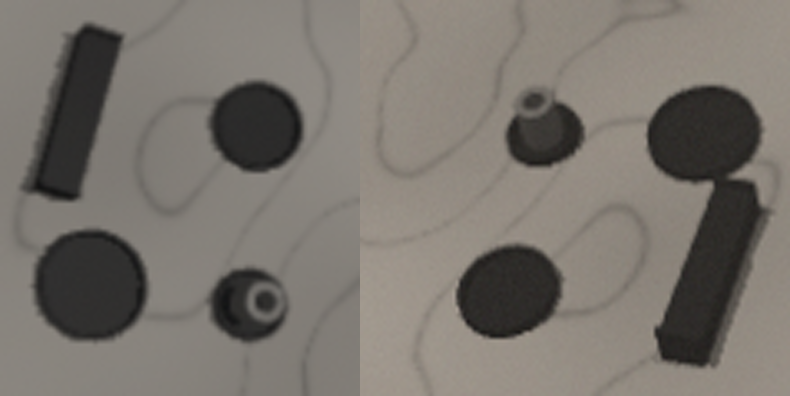

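The small ring stands in its nest, at (464,243) in the top image. Now the medium ring.

>>> drive_tool(increments=[[[1,1,-40],[0,0,0],1],[[0,0,-40],[0,0,0],1],[[0,0,-25],[0,0,0],1],[[0,0,-12],[0,0,0],1],[[0,0,-6],[0,0,0],1],[[0,0,0],[0,0,0],1],[[0,0,0],[0,0,0],1],[[0,0,0],[0,0,0],1]])

```text
clock: 15.77
eef_pos: [0.4404, 0.1976, -0.0184]
tool_rot: [0.075, 0.997, 0.001, 0.001]
ft_force: [0.1, 0.7, 0.2]
grip_width: 0.0855
grasp_force: 0.0
```

>>> drive_tool(increments=[[[0,0,0],[0,0,0],0],[[0,0,0],[0,0,0],0],[[0,0,0],[0,0,0],0],[[0,0,0],[0,0,0],0],[[0,0,0],[0,0,0],0],[[0,0,0],[0,0,0],0],[[0,0,0],[0,0,0],0],[[0,0,0],[0,0,0],0]])

```text
clock: 16.43
eef_pos: [0.4395, 0.1975, -0.0187]
tool_rot: [0.075, 0.997, 0.0, 0.001]
ft_force: [-1.0, -1.3, 6.2]
grip_width: 0.04
grasp_force: 60.0
```

```bash
python3 - <<'E'
from h import *
P=np.array([[.4315,-.3211,.038],[.4312,-.3203,.004]])
print(proj(camera('top'),P),proj(camera('scene'),P))
E
```

```text
[[463.225457   243.34137935]
 [458.16453329 244.16506419]] [[161.73922303 187.53794343]
 [165.37769128 197.0245434 ]]
```

>>> drive_tool(increments=[[[0,0,20],[0,0,0],0],[[0,0,40],[0,0,0],0],[[0,0,40],[0,0,0],0],[[0,0,20],[0,0,0],0],[[9,-38,0],[0,0,0],0],[[9,-38,0],[0,0,0],0],[[9,-38,0],[0,0,0],0],[[9,-38,0],[0,0,0],0]])

```text
clock: 17.2
eef_pos: [0.4748, 0.0442, 0.1005]
tool_rot: [0.074, 0.997, 0.0, 0.0]
ft_force: [1.2, 0.0, -1.1]
grip_width: 0.0397
grasp_force: 61.4
```

>>> drive_tool(increments=[[[9,-38,0],[0,0,0],0],[[9,-38,0],[0,0,0],0],[[9,-38,0],[0,0,0],0],[[9,-38,0],[0,0,0],0],[[9,-38,0],[0,0,0],0],[[9,-38,0],[0,0,0],0],[[9,-38,0],[0,0,0],0],[[9,-38,0],[0,0,0],0]])

```text
clock: 17.87
eef_pos: [0.5466, -0.2604, 0.0998]
tool_rot: [0.075, 0.997, 0.0, -0.0]
ft_force: [0.9, 0.1, -1.3]
grip_width: 0.0397
grasp_force: 61.4
```

>>> drive_tool(increments=[[[9,-38,0],[0,0,0],0],[[9,-38,0],[0,0,0],0],[[0,0,-30],[0,0,0],0],[[0,0,-30],[0,0,0],0],[[0,0,-20],[0,0,0],0],[[0,0,-10],[0,0,0],0],[[0,0,0],[0,0,0],0],[[0,0,0],[0,0,0],0]])

```text
clock: 18.53
eef_pos: [0.5648, -0.3343, 0.0101]
tool_rot: [0.075, 0.997, 0.0, -0.001]
ft_force: [-0.0, -0.7, -0.9]
grip_width: 0.0399
grasp_force: 61.4
```

>>> drive_tool(increments=[[[0,0,0],[0,0,0],0],[[0,0,0],[0,0,0],0]])

```text
clock: 18.7
eef_pos: [0.5666, -0.3353, 0.0127]
tool_rot: [0.075, 0.997, -0.001, 0.002]
ft_force: [-0.7, 0.1, -1.5]
grip_width: 0.0402
grasp_force: 61.4
```

Settled near z = 0.0115; contact is expected at about −0.0147.

>>> drive_tool(increments=[[[0,0,-10],[0,0,0],0],[[0,0,-8],[0,0,0],0],[[0,0,-4],[0,0,0],0],[[0,0,-2],[0,0,0],0],[[0,0,0],[0,0,0],0],[[0,0,0],[0,0,0],0],[[0,0,0],[0,0,0],0],[[0,0,0],[0,0,0],0]])

```text
clock: 19.37
eef_pos: [0.5651, -0.3348, -0.0137]
tool_rot: [0.075, 0.997, -0.0, 0.0]
ft_force: [0.1, 0.2, -2.0]
grip_width: 0.0397
grasp_force: 61.5
```

>>> drive_tool(increments=[[[0,0,-1],[0,0,0],0],[[0,0,0],[0,0,0],0],[[0,0,0],[0,0,0],0]])

```text
clock: 19.62
eef_pos: [0.5652, -0.3348, -0.0146]
tool_rot: [0.075, 0.997, -0.0, 0.0]
ft_force: [1.2, -0.4, -1.3]
grip_width: 0.04
grasp_force: 61.6
```

>>> drive_tool(increments=[[[0,0,-1],[0,0,0],0],[[0,0,0],[0,0,0],0],[[0,0,0],[0,0,0],0]])

```text
clock: 19.87
eef_pos: [0.5653, -0.3349, -0.0146]
tool_rot: [0.075, 0.997, -0.0, 0.0]
ft_force: [-1.6, 1.6, 6.2]
grip_width: 0.04
grasp_force: 62.1
```

>>> drive_tool(increments=[[[0,0,0],[0,0,0],1],[[0,0,0],[0,0,0],1],[[0,0,0],[0,0,0],1],[[0,0,0],[0,0,0],1],[[0,0,0],[0,0,0],1],[[0,0,0],[0,0,0],1],[[0,0,15],[0,0,0],1],[[0,0,30],[0,0,0],1]])

```text
clock: 20.53
eef_pos: [0.5615, -0.3326, 0.0249]
tool_rot: [0.075, 0.997, 0.002, -0.004]
ft_force: [0.0, -0.1, -0.2]
grip_width: 0.0854
grasp_force: 0.0
```

>>> drive_tool(increments=[[[0,0,40],[0,0,0],1],[[0,0,35],[0,0,0],1],[[-7.8,38.4,0],[0,0,0],1],[[-7.8,38.4,0],[0,0,0],1],[[-7.8,38.4,0],[0,0,0],1],[[-7.8,38.4,0],[0,0,0],1],[[-7.8,38.4,0],[0,0,0],1],[[-7.8,38.4,0],[0,0,0],1]])

```text
clock: 21.2
eef_pos: [0.5175, -0.1027, 0.1045]
tool_rot: [0.075, 0.997, 0.0, 0.0]
ft_force: [1.0, -0.0, 0.5]
grip_width: 0.0854
grasp_force: 0.0
```

>>> drive_tool(increments=[[[-7.8,38.4,0],[0,0,0],1],[[-7.8,38.4,0],[0,0,0],1],[[-7.8,38.4,0],[0,0,0],1],[[-7.8,38.4,0],[0,0,0],1],[[-7.8,38.4,0],[0,0,0],1],[[-7.8,38.4,0],[0,0,0],1],[[-7.8,38.4,0],[0,0,0],1],[[-7.8,38.4,0],[0,0,0],1]])

```text
clock: 21.87
eef_pos: [0.4552, 0.2047, 0.1046]
tool_rot: [0.075, 0.997, 0.0, 0.0]
ft_force: [1.7, 0.2, 0.3]
grip_width: 0.0853
grasp_force: 0.0
```

>>> drive_tool(increments=[[[-7.8,38.4,0],[0,0,0],1],[[-7.8,38.4,0],[0,0,0],1],[[-7.8,38.4,0],[0,0,0],1],[[0,0,0],[0,0,0],1],[[0,0,0],[0,0,0],1],[[0,0,0],[0,0,0],1],[[0,0,0],[0,0,0],1]])

```text
clock: 22.45
eef_pos: [0.4325, 0.3169, 0.1042]
tool_rot: [0.076, 0.997, -0.0, -0.0]
ft_force: [-0.4, -0.9, 0.0]
grip_width: 0.0853
grasp_force: 0.0
```

```bash
python3 - <<'E'
from h import *
p=camera('wrist'); o=get_obs();print(o['eef_pos'])
for s in silhouettes('ring_large',p): print(s['conf'],s['bbox'],fit([(p,s['region'].astype(float))],cyl(.028,0,.034),np.array([.433,.318])))
t=camera('scene'); g=best(t,'ring_medium',proj(t,np.array([[.565,-.335,.02]]))[0])
print(None if g is None else fit([(t,g.astype(float))],cyl(.021,.004,.038),np.array([.565,-.335])))
E
```

```text
[0.43264825 0.3166568  0.10426524]
0.92 [283.2, 155.1, 356.0, 226.9] (array([0.43377127, 0.31780731]), np.float64(0.2875123193166886))
0.32 [6.2, 334.4, 39.0, 364.5] (array([0.77025, 0.105  ]), np.float64(1.0))
(array([ 0.56254381, -0.33495241]), np.float64(0.058632425742574254))
```

>>> drive_tool(increments=[[[0.5,1.5,-40],[0,0,0],1],[[0,0,-40],[0,0,0],1],[[0,0,-25],[0,0,0],1],[[0,0,-13],[0,0,0],1],[[0,0,-6],[0,0,0],1],[[0,0,0],[0,0,0],1],[[0,0,0],[0,0,0],1],[[0,0,0],[0,0,0],1]])

```text
clock: 23.32
eef_pos: [0.4342, 0.3203, -0.0182]
tool_rot: [0.075, 0.997, 0.001, 0.001]
ft_force: [-0.1, -0.1, 0.8]
grip_width: 0.0851
grasp_force: 0.0
```

>>> drive_tool(increments=[[[0,0,0],[0,0,0],0],[[0,0,0],[0,0,0],0],[[0,0,0],[0,0,0],0],[[0,0,0],[0,0,0],0],[[0,0,0],[0,0,0],0],[[0,0,0],[0,0,0],0],[[0,0,0],[0,0,0],0],[[0,0,0],[0,0,0],0]])

```text
clock: 23.98
eef_pos: [0.4337, 0.3199, -0.0183]
tool_rot: [0.075, 0.997, 0.0, 0.001]
ft_force: [-0.4, -1.5, 6.3]
grip_width: 0.0535
grasp_force: 65.1
```

>>> drive_tool(increments=[[[0,0,20],[0,0,0],0],[[0,0,40],[0,0,0],0],[[0,0,40],[0,0,0],0],[[0,0,20],[0,0,0],0],[[0.8,-37.3,0],[0,0,0],0],[[0.8,-37.3,0],[0,0,0],0],[[0.8,-37.3,0],[0,0,0],0],[[0.8,-37.3,0],[0,0,0],0]])

```text
clock: 24.65
eef_pos: [0.4352, 0.1691, 0.1001]
tool_rot: [0.074, 0.997, -0.0, -0.0]
ft_force: [0.7, 0.0, -3.8]
grip_width: 0.0534
grasp_force: 64.8
```

>>> drive_tool(increments=[[[0.8,-37.3,0],[0,0,0],0],[[0.8,-37.3,0],[0,0,0],0],[[0.8,-37.3,0],[0,0,0],0],[[0.8,-37.3,0],[0,0,0],0],[[0.8,-37.3,0],[0,0,0],0],[[0.8,-37.3,0],[0,0,0],0],[[0.8,-37.3,0],[0,0,0],0],[[0.8,-37.3,0],[0,0,0],0]])

```text
clock: 25.32
eef_pos: [0.4416, -0.1295, 0.1001]
tool_rot: [0.075, 0.997, 0.0, -0.0]
ft_force: [1.1, 0.1, -3.1]
grip_width: 0.0533
grasp_force: 64.8
```

>>> drive_tool(increments=[[[0.8,-37.3,0],[0,0,0],0],[[0.8,-37.3,0],[0,0,0],0],[[0,0,-30],[0,0,0],0],[[0,0,-30],[0,0,0],0],[[0,0,-20],[0,0,0],0],[[0,0,-10],[0,0,0],0],[[0,0,0],[0,0,0],0],[[0,0,0],[0,0,0],0]])

```text
clock: 25.98
eef_pos: [0.4439, -0.2023, 0.0103]
tool_rot: [0.075, 0.997, 0.0, -0.0]
ft_force: [1.0, -0.0, -3.2]
grip_width: 0.053
grasp_force: 64.9
```

>>> drive_tool(increments=[[[0,0,0],[0,0,0],0],[[0,0,0],[0,0,0],0],[[0,0,0],[0,0,0],0]])

```text
clock: 26.23
eef_pos: [0.4454, -0.2029, 0.0117]
tool_rot: [0.075, 0.997, -0.001, 0.001]
ft_force: [0.5, 0.3, -3.8]
grip_width: 0.0532
grasp_force: 64.9
```

>>> drive_tool(increments=[[[0,0,-10],[0,0,0],0],[[0,0,-8],[0,0,0],0],[[0,0,-4],[0,0,0],0],[[0,0,-2],[0,0,0],0],[[0,0,0],[0,0,0],0],[[0,0,0],[0,0,0],0],[[0,0,0],[0,0,0],0],[[0,0,0],[0,0,0],0]])

```text
clock: 26.9
eef_pos: [0.4441, -0.2026, -0.0139]
tool_rot: [0.075, 0.997, 0.0, -0.0]
ft_force: [0.0, -1.1, -3.2]
grip_width: 0.0535
grasp_force: 65.0
```

>>> drive_tool(increments=[[[0,0,-1],[0,0,0],0],[[0,0,0],[0,0,0],0],[[0,0,0],[0,0,0],0]])

```text
clock: 27.15
eef_pos: [0.4443, -0.2027, -0.0143]
tool_rot: [0.075, 0.997, -0.0, 0.0]
ft_force: [-0.8, 1.0, 2.0]
grip_width: 0.053
grasp_force: 65.4
```

>>> drive_tool(increments=[[[0,0,-1],[0,0,0],0],[[0,0,0],[0,0,0],0],[[0,0,0],[0,0,0],0]])

```text
clock: 27.4
eef_pos: [0.4442, -0.2027, -0.0143]
tool_rot: [0.075, 0.997, -0.0, 0.0]
ft_force: [-4.4, 0.6, 10.9]
grip_width: 0.0536
grasp_force: 66.6
```

>>> drive_tool(increments=[[[0,0,0],[0,0,0],1],[[0,0,0],[0,0,0],1],[[0,0,0],[0,0,0],1],[[0,0,0],[0,0,0],1],[[0,0,0],[0,0,0],1],[[0,0,0],[0,0,0],1],[[0,0,15],[0,0,0],1],[[0,0,30],[0,0,0],1]])

```text
clock: 28.07
eef_pos: [0.4407, -0.2011, 0.0264]
tool_rot: [0.075, 0.997, 0.001, -0.004]
ft_force: [-0.4, -0.2, 0.0]
grip_width: 0.0852
grasp_force: 0.0
```

>>> drive_tool(increments=[[[0,0,40],[0,0,0],1],[[0,0,35],[0,0,0],1],[[14.3,35.5,0],[0,0,3.55],1],[[14.3,35.5,0],[0,0,3.55],1],[[14.3,35.5,0],[0,0,3.55],1],[[14.3,35.5,0],[0,0,3.55],1],[[14.3,35.5,0],[0,0,3.55],1],[[14.3,35.5,0],[0,0,3.55],1]])

```text
clock: 28.73
eef_pos: [0.5302, 0.0122, 0.1043]
tool_rot: [-0.112, 0.994, -0.0, 0.0]
ft_force: [1.5, -0.7, 0.5]
grip_width: 0.0853
grasp_force: 0.0
```

>>> drive_tool(increments=[[[0,0,0],[0,0,0],1],[[0,0,0],[0,0,0],1],[[0,0,0],[0,0,0],1],[[0,0,0],[0,0,0],1]])

```text
clock: 29.07
eef_pos: [0.5292, 0.0094, 0.104]
tool_rot: [-0.11, 0.994, -0.0, -0.001]
ft_force: [0.2, -0.1, -0.3]
grip_width: 0.0855
grasp_force: 0.0
```

```bash
python3 - <<'E'
from h import *
p=camera('wrist'); o=get_obs();print(o['eef_pos'],o['tool_rot'],o['joint_pos'].round(2)); t=camera('top'); s=camera('scene')
cv2.imwrite('pics/w8.png',p['image'][:,:,::-1])
for n,q in (('w',p),('t',t)):
  for d in silhouettes('bar',q)[:2]:
    m=d['region'].astype(np.uint8); r=cv2.minAreaRect(cv2.findNonZero(m)); b=cv2.boxPoints(r)
    print(n,d['conf'],d['bbox'],[ray(q,x,.038)[:2].round(4).tolist() for x in b])
for n,r,x in(('ring_large',.028,(.4445,-.203)),('ring_medium',.021,(.565,-.335)),('ring_small',.015,(.4315,-.321))):
  for q in (t,s):
    g=best(q,n,proj(q,np.array([[*x,.02]]))[0],8); print(n,None if g is None else fit([(q,g.astype(float))],cyl(r,.004,.038),np.array(x)))
for n in ('magazine','bar_top'):
  for d in silhouettes(n,p)[:2]: print(n,d['conf'],d['bbox'])
M=lambda x,y,a,P: np.array(P)@rz(a).T+[x,y,0]
print(proj(p,M(.6296,.0331,.2216,[[-.0935,.02,.038],[-.0935,-.02,.038],[-.0555,.02,.038],[-.0555,-.02,.038],[-.0555,.0255,.07],[-.0555,-.0255,.07]])).round(0).tolist())
E
```

```text
[0.52926967 0.00912457 0.10416321] [-1.09640385e-01  9.93971248e-01 -1.00959862e-04 -3.66004522e-04] [ 0.02  0.36 -0.09  1.12 -0.   -0.2 ]
w 0.97 [295.6, 201.1, 342.0, 252.7] [[0.5407, -0.0083], [0.5322, 0.0297], [0.5748, 0.0403], [0.5837, 0.0004]]
t 0.33 [312.9, 145.3, 324.3, 183.1] [[0.5876, 0.0689], [0.6926, 0.0672], [0.6923, 0.0435], [0.5872, 0.0456]]
ring_large None
ring_large (array([ 0.44341039, -0.20148265]), np.float64(0.09106786427145709))
ring_medium (array([ 0.56415826, -0.33283432]), np.float64(0.1753472222222222))
ring_medium (array([ 0.56036883, -0.33375263]), np.float64(0.044794188861985475))
ring_small None
ring_small (array([ 0.4315052 , -0.31995189]), np.float64(0.23987430167597765))
magazine 0.69 [287.6, 231.1, 355.5, 337.7]
bar_top 0.78 [295.6, 273.2, 344.8, 340.3]
[[345.0, 206.0], [296.0, 206.0], [344.0, 248.0], [297.0, 248.0], [355.0, 267.0], [287.0, 267.0]]
```

View pics/w8.png

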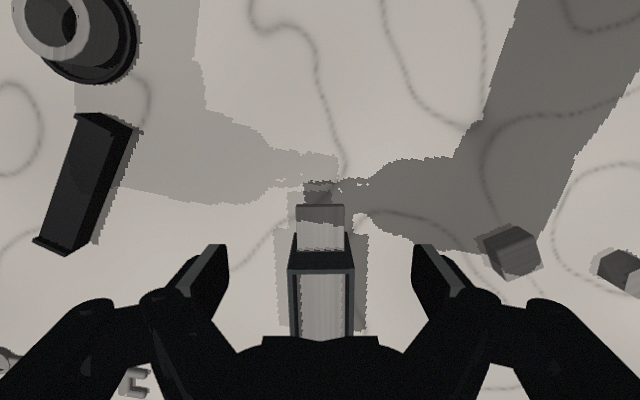

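The wrist view shows the bar end at (296–344, 204–250), midway between the fingers and on its predicted place. Going down to grip it.

>>> drive_tool(increments=[[[24,6,0],[0,0,0],1],[[0,0,-40],[0,0,0],1],[[0,0,-35],[0,0,0],1],[[0,0,-22],[0,0,0],1],[[0,0,-12],[0,0,0],1],[[0,0,-7],[0,0,0],1],[[0,0,0],[0,0,0],1],[[0,0,0],[0,0,0],1]])

```text
clock: 30.38
eef_pos: [0.5543, 0.0165, -0.0114]
tool_rot: [-0.111, 0.994, -0.0, 0.0]
ft_force: [0.6, 0.3, 0.4]
grip_width: 0.0854
grasp_force: 0.0
```

>>> drive_tool(increments=[[[0,0,0],[0,0,0],1],[[0,0,0],[0,0,0],1]])

```text
clock: 30.55
eef_pos: [0.5553, 0.0165, -0.0102]
tool_rot: [-0.111, 0.994, -0.0, 0.001]
ft_force: [-0.2, -0.1, -0.3]
grip_width: 0.0851
grasp_force: 0.0
```

>>> drive_tool(increments=[[[0,0,0],[0,0,0],0],[[0,0,0],[0,0,0],0],[[0,0,0],[0,0,0],0],[[0,0,0],[0,0,0],0],[[0,0,0],[0,0,0],0],[[0,0,0],[0,0,0],0],[[0,0,0],[0,0,0],0],[[0,0,0],[0,0,0],0]])

```text
clock: 31.22
eef_pos: [0.5542, 0.0162, -0.011]
tool_rot: [-0.111, 0.994, -0.0, 0.0]
ft_force: [-2.1, -0.9, 5.2]
grip_width: 0.0386
grasp_force: 60.2
```

```bash
python3 - <<'E'
from h import *
p=camera('wrist'); cv2.imwrite('pics/w9.png',p['image'][100:400,160:480,::-1]); o=get_obs(); print(o['eef_pos'],o['ft_force'],o['ft_torque'],o['grip_width'],o['grasp_force'])
E
```

```text
[ 0.55415252  0.0162043  -0.01101027] [-2.14925055 -0.34996567  5.17483357] [-0.22074362  0.36990325 -0.05439081] 0.038525064714047055 60.18749713897705
```

View pics/w9.png

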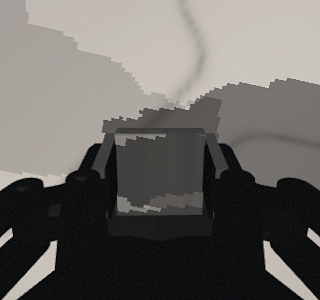

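The bar is gripped and its front end shows between the pads. I'll draw it about 35 mm, then re-grip nearer its middle.

>>> drive_tool(increments=[[[-4.9,-1.1,0],[0,0,0],0],[[-4.9,-1.1,0],[0,0,0],0],[[-4.9,-1.1,0],[0,0,0],0],[[0,0,0],[0,0,0],0]])

```text
clock: 31.6
eef_pos: [0.542, 0.0136, -0.011]
tool_rot: [-0.111, 0.994, 0.0, 0.003]
ft_force: [5.2, 1.5, -0.2]
grip_width: 0.0389
grasp_force: 60.5
```

>>> drive_tool(increments=[[[-4.9,-1.1,0],[0,0,0],0],[[-4.9,-1.1,0],[0,0,0],0],[[-4.9,-1.1,0],[0,0,0],0],[[-4.9,-1.1,0],[0,0,0],0],[[0,0,0],[0,0,0],0],[[0,0,0],[0,0,0],0]])

```text
clock: 32.1
eef_pos: [0.5204, 0.0089, -0.0114]
tool_rot: [-0.111, 0.994, 0.0, 0.001]
ft_force: [2.5, 1.2, 0.9]
grip_width: 0.0385
grasp_force: 61.0
```

>>> drive_tool(increments=[[[0,0,0],[0,0,0],1],[[0,0,0],[0,0,0],1],[[0,0,0],[0,0,0],1],[[0,0,0],[0,0,0],1],[[0,0,0],[0,0,0],1],[[0,0,0],[0,0,0],1]])

```text
clock: 32.6
eef_pos: [0.5192, 0.0087, -0.0119]
tool_rot: [-0.111, 0.994, 0.0, -0.0]
ft_force: [0.1, 0.4, 0.7]
grip_width: 0.0855
grasp_force: 0.0
```

```bash
python3 - <<'E'
from h import *
p=camera('wrist'); o=get_obs(); print(o['eef_pos'],o['ft_force'],o['grip_width'])
for d in silhouettes('bar',p)[:2]:
    m=d['region'].astype(np.uint8); b=cv2.boxPoints(cv2.minAreaRect(cv2.findNonZero(m)))
    print(d['conf'],d['bbox'],[ray(p,x,.038)[:2].round(4).tolist() for x in b])
E
```

```text
[ 0.51934505  0.00870406 -0.01182233] [-0.11966496  0.25312503  0.41711732] 0.08534182156703125
0.83 [274.3, 226.8, 363.9, 340.5] [[0.5066, -0.014], [0.4979, 0.0243], [0.5534, 0.0393], [0.5632, -0.0036]]
```

>>> drive_tool(increments=[[[15.8,3.6,0],[0,0,0],1],[[15.8,3.6,0],[0,0,0],1],[[0,0,0],[0,0,0],1],[[0,0,0],[0,0,0],1],[[0,0,0],[0,0,0],1],[[0,0,0],[0,0,0],1]])

```text
clock: 33.2
eef_pos: [0.5498, 0.0158, -0.012]
tool_rot: [-0.111, 0.994, 0.0, -0.001]
ft_force: [-0.6, -0.4, 0.3]
grip_width: 0.0852
grasp_force: 0.0
```

>>> drive_tool(increments=[[[0,0,0],[0,0,0],0],[[0,0,0],[0,0,0],0],[[0,0,0],[0,0,0],0],[[0,0,0],[0,0,0],0],[[0,0,0],[0,0,0],0],[[0,0,0],[0,0,0],0],[[0,0,0],[0,0,0],0],[[0,0,0],[0,0,0],0]])

```text
clock: 33.87
eef_pos: [0.551, 0.0157, -0.0115]
tool_rot: [-0.111, 0.994, -0.0, -0.0]
ft_force: [-1.2, -1.4, 4.2]
grip_width: 0.0383
grasp_force: 59.9
```

>>> drive_tool(increments=[[[-4.9,-1.1,0],[0,0,0],0],[[-4.9,-1.1,0],[0,0,0],0],[[-4.9,-1.1,0],[0,0,0],0],[[-4.9,-1.1,0],[0,0,0],0],[[-4.9,-1.1,0],[0,0,0],0],[[-4.9,-1.1,0],[0,0,0],0],[[-4.9,-1.1,0],[0,0,0],0],[[-4.9,-1.1,0],[0,0,0],0]])

```text
clock: 34.53
eef_pos: [0.5102, 0.0069, -0.0122]
tool_rot: [-0.111, 0.994, 0.0, -0.001]
ft_force: [-1.0, -0.5, -3.0]
grip_width: 0.0385
grasp_force: 60.4
```

>>> drive_tool(increments=[[[-4.9,-1.1,0],[0,0,0],0],[[-4.9,-1.1,0],[0,0,0],0],[[0,0,0],[0,0,0],0],[[0,0,0],[0,0,0],0],[[0,0,0],[0,0,0],0]])

```text
clock: 34.95
eef_pos: [0.5026, 0.0049, -0.0115]
tool_rot: [-0.111, 0.994, -0.0, 0.0]
ft_force: [0.1, 0.2, -2.5]
grip_width: 0.0384
grasp_force: 60.4
```

```bash
python3 - <<'E'
from h import *
p=camera('wrist'); s=camera('scene'); t=camera('top'); o=get_obs(); print(o['eef_pos'],o['ft_force'],o['ft_torque'],o['grip_width'])
a=cv2.resize(s['image'][150:290,230:370],(395,395),interpolation=cv2.INTER_CUBIC)
b=cv2.resize(p['image'][:,100:540],(400,395))
cv2.imwrite('pics/x10.png',np.hstack([a,b])[:,:,::-1])
E
```

```text
[ 0.50265116  0.00498201 -0.0116103 ] [-0.18679584  0.09529874 -2.81276489] [-0.03229158 -0.00988424  0.03971963] 0.03886108889970138
```

View pics/x10.png

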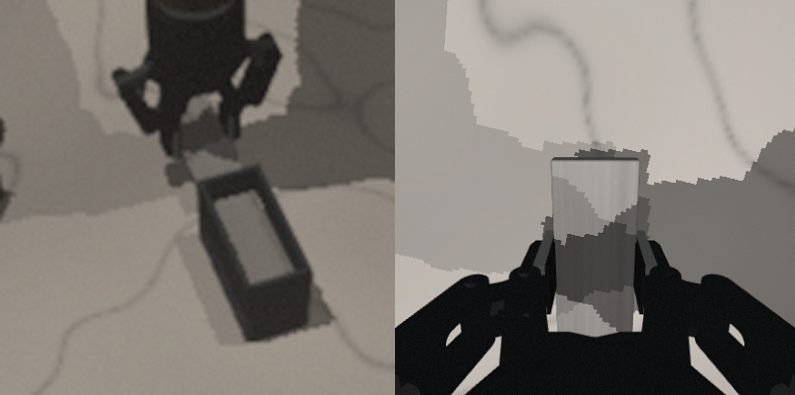

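The bar is clear of the magazine, the wrist carries its weight (2.8 N), and the two upper bars are still in. I'll lift it, turn it towards the cradle's direction, and measure the cradle with the wrist camera.

>>> drive_tool(increments=[[[0,0,20],[0,0,0],0],[[0,0,40],[0,0,0],0],[[0,0,40],[0,0,0],0],[[8,-20,30],[0,0,-6],0],[[8,-20,0],[0,0,-6],0],[[8,-20,0],[0,0,-6],0],[[8,-20,0],[0,0,-6],0],[[8,-20,0],[0,0,-5.1],0]])

```text
clock: 35.77
eef_pos: [0.5427, -0.0959, 0.1187]
tool_rot: [0.145, 0.989, 0.0, 0.0]
ft_force: [0.5, -0.4, -1.4]
grip_width: 0.0384
grasp_force: 61.0
```

>>> drive_tool(increments=[[[0,0,0],[0,0,0],0],[[0,0,0],[0,0,0],0],[[0,0,0],[0,0,0],0],[[0,0,0],[0,0,0],0],[[0,0,0],[0,0,0],0]])

```text
clock: 36.18
eef_pos: [0.5418, -0.0942, 0.1183]
tool_rot: [0.142, 0.99, 0.0, -0.0]
ft_force: [-0.3, 0.5, -2.1]
grip_width: 0.0384
grasp_force: 61.1
```

```bash
python3 - <<'E'
from h import *
o=get_obs(); print(o['eef_pos'],o['tool_rot'],o['ft_force'])
cs=[camera(n) for n in ('wrist','scene','top')]; cv2.imwrite('pics/w11.png',cs[0]['image'][:,:,::-1])
C=box(.126,.03,0,.03); obs=[]
for c in cs:
    g=best(c,'cradle',proj(c,np.array([[.572,-.193,.015]]))[0],30)
    if g is None: print('none'); continue
    obs.append((c,g.astype(float))); x,f=fit([obs[-1]],C,np.array([.572,-.193,-.285])); print(x.round(4),round(f,2))
print('all',fit(obs,C,np.array([.572,-.193,-.285])))
for d in silhouettes('bar',cs[0])[:1]:
    m=d['region'].astype(np.uint8); b=cv2.boxPoints(cv2.minAreaRect(cv2.findNonZero(m)))
    z=o['eef_pos'][2]+.0116+.038
    print(d['conf'],d['bbox'],[ray(cs[0],x,z)[:2].round(4).tolist() for x in b])
E
```

```text
[ 0.54184502 -0.09420924  0.11825017] [ 1.41689586e-01  9.89911106e-01  9.37642184e-05 -2.33537580e-04] [-0.26560358  0.53909097 -2.13473347]
[ 0.5722 -0.1945 -0.3222] 0.4
[ 0.5716 -0.193  -0.2991] 0.06
none
all (array([ 0.57215321, -0.19343535, -0.3028474 ]), np.float64(0.23118064802485574))
0.76 [275.3, 157.4, 368.1, 341.2] [[0.4897, -0.0986], [0.5006, -0.0613], [0.5865, -0.0823], [0.5735, -0.127]]
```

View pics/w11.png

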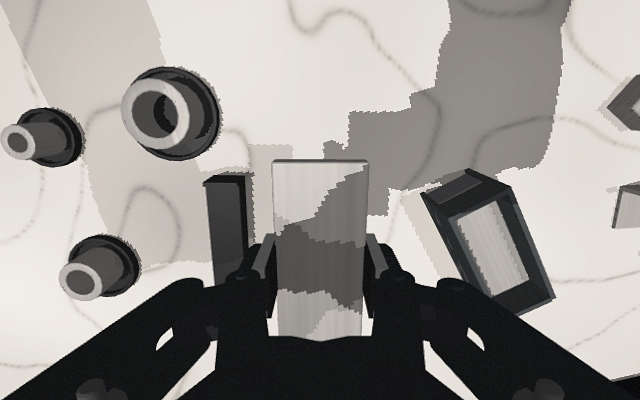

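The cradle fits agree within 2 mm: (0.572, −0.1935), yaw about −16.8°. The bar lies about 1.4 mm ahead of the TCP. I'll move over the cradle and down to about 25 mm above seating.

>>> drive_tool(increments=[[[9.7,-33,0],[0,0,-0.5],0],[[9.7,-33,0],[0,0,0],0],[[9.7,-33,0],[0,0,0],0],[[0,0,0],[0,0,0],0],[[0,0,-40],[0,0,0],0],[[0,0,-35],[0,0,0],0],[[0,0,-23],[0,0,0],0],[[0,0,-12],[0,0,0],0]])

```text
clock: 37.2
eef_pos: [0.5681, -0.1931, 0.004]
tool_rot: [0.147, 0.989, 0.001, -0.003]
ft_force: [-0.2, 0.3, -3.0]
grip_width: 0.0385
grasp_force: 61.2
```

>>> drive_tool(increments=[[[0,0,0],[0,0,0],0],[[0,0,0],[0,0,0],0],[[0,0,0],[0,0,0],0],[[0,0,0],[0,0,0],0],[[0,0,0],[0,0,0],0],[[0,0,0],[0,0,0],0]])

```text
clock: 37.7
eef_pos: [0.5722, -0.1943, 0.0097]
tool_rot: [0.147, 0.989, -0.0, 0.001]
ft_force: [-0.2, 0.4, -2.3]
grip_width: 0.0386
grasp_force: 61.2
```

```bash
python3 - <<'E'
from h import *
o=get_obs(); e=o['eef_pos']; a=np.arctan2(o['tool_rot'][1],o['tool_rot'][0]); print(e,np.degrees(2*a)-180,o['ft_force'],o['grip_width'])
p=camera('wrist'); s=camera('scene')
im=p['image'].copy()
P=box(.118,.03,.024,.024)[[0,2,6,4]]@rz(-.293).T+[.572,-.1936,0]
cv2.polylines(im,[proj(p,P).round().astype(int)],True,(255,0,0),1)
b=box(.1,.04,.049,.049)[[0,2,6,4]]@rz(2*a-np.pi).T+[e[0]+.001,e[1],e[2]]
cv2.polylines(im,[proj(p,b).round().astype(int)],True,(0,255,0),1)
i2=s['image'].copy()
i2=cv2.resize(i2[160:280,150:290],(420,360),interpolation=cv2.INTER_CUBIC)
cv2.imwrite('pics/w12.png',np.hstack([im[100:400,180:460][:,:],cv2.resize(i2,(490,300)) ])[:,:,::-1])
E
```

```text
[ 0.57224653 -0.194347    0.00968594] -16.879038824295662 [-0.16318286  0.41667115 -2.29369071] 0.038564183469885355
```

View pics/w12.png

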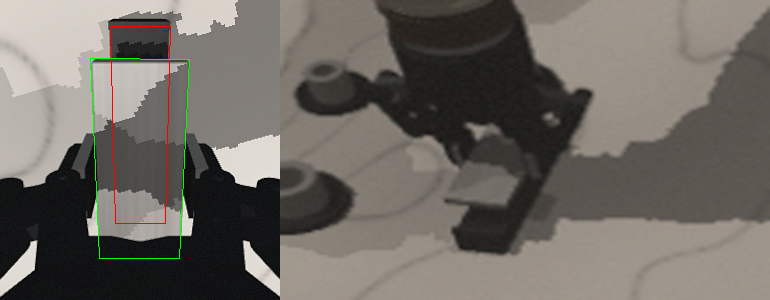

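The wrist view shows the bar (green outline) centred over the cradle (red outline), both at crop column 140. Lowering it slowly.

>>> drive_tool(increments=[[[-1,0.3,-10],[0,0,0],0],[[0,0,-7],[0,0,0],0],[[0,0,-4],[0,0,0],0],[[0,0,-3],[0,0,0],0],[[0,0,0],[0,0,0],0],[[0,0,0],[0,0,0],0],[[0,0,0],[0,0,0],0],[[0,0,0],[0,0,0],0]])

```text
clock: 38.47
eef_pos: [0.5705, -0.1938, -0.0156]
tool_rot: [0.147, 0.989, -0.0, 0.0]
ft_force: [0.1, -0.0, -2.3]
grip_width: 0.0388
grasp_force: 61.3
```

>>> drive_tool(increments=[[[0,0,-1],[0,0,0],0],[[0,0,0],[0,0,0],0],[[0,0,0],[0,0,0],0]])

```text
clock: 38.72
eef_pos: [0.5702, -0.1938, -0.0167]
tool_rot: [0.147, 0.989, 0.0, -0.0]
ft_force: [1.1, -0.7, -1.9]
grip_width: 0.0387
grasp_force: 61.2
```

>>> drive_tool(increments=[[[0,0,-1],[0,0,0],0],[[0,0,0],[0,0,0],0],[[0,0,0],[0,0,0],0]])

```text
clock: 38.97
eef_pos: [0.5704, -0.1939, -0.0171]
tool_rot: [0.147, 0.989, -0.0, 0.0]
ft_force: [-1.1, 1.2, 3.1]
grip_width: 0.0387
grasp_force: 61.7
```

>>> drive_tool(increments=[[[0,0,-0.4],[0,0,0],0],[[0,0,0],[0,0,0],0],[[0,0,0],[0,0,0],1],[[0,0,0],[0,0,0],1],[[0,0,0],[0,0,0],1],[[0,0,0],[0,0,0],1],[[0,0,0],[0,0,0],1],[[0,0,0],[0,0,0],1]])

```text
clock: 39.63
eef_pos: [0.5703, -0.1938, -0.0182]
tool_rot: [0.147, 0.989, 0.0, -0.0]
ft_force: [-0.6, 0.6, 1.0]
grip_width: 0.0854
grasp_force: 0.0
```

>>> drive_tool(increments=[[[0,0,20],[0,0,0],1],[[0,0,40],[0,0,0],1],[[0,0,40],[0,0,0],1],[[-30,25,20],[0,0,0],1],[[-30,25,0],[0,0,0],1],[[-30,25,0],[0,0,0],1],[[-30,25,0],[0,0,0],1],[[-30,25,0],[0,0,0],1]])

```text
clock: 40.3
eef_pos: [0.4204, -0.0692, 0.101]
tool_rot: [0.147, 0.989, 0.0, 0.0]
ft_force: [0.8, 0.8, 0.6]
grip_width: 0.0855
grasp_force: 0.0
```

>>> drive_tool(increments=[[[0,0,0],[0,0,0],1],[[0,0,0],[0,0,0],1],[[0,0,0],[0,0,0],1],[[0,0,0],[0,0,0],1]])

```text
clock: 40.63
eef_pos: [0.4237, -0.0707, 0.1015]
tool_rot: [0.147, 0.989, -0.0, 0.001]
ft_force: [-0.1, -0.7, -0.0]
grip_width: 0.0854
grasp_force: 0.0
```

```bash
python3 - <<'E'
from h import *
cs=[camera(n) for n in ('wrist','scene','top')]
C=box(.1,.04,.024,.032); obs=[]
for c in cs:
    for nm in ('bar','bar_top'):
        g=best(c,nm,proj(c,np.array([[.572,-.193,.03]]))[0],12)
        if g is None: continue
        x,f=fit([(c,g.astype(float))],C,np.array([.572,-.193,-.293])); print(nm,x.round(4),round(f,2))
t=cs[2]['image'][140:260,300:490]; s=cs[1]['image'][150:290,110:360]
a=np.vstack([cv2.resize(t,(475,300),interpolation=cv2.INTER_CUBIC),cv2.resize(s,(475,266),interpolation=cv2.INTER_CUBIC)])
cv2.imwrite('pics/f13.png',a[:,:,::-1])
E
```

```text
bar [ 0.5704 -0.1934 -0.2965] 0.09
bar [ 0.6045 -0.2028 -0.2795] 0.65
```

View pics/f13.png

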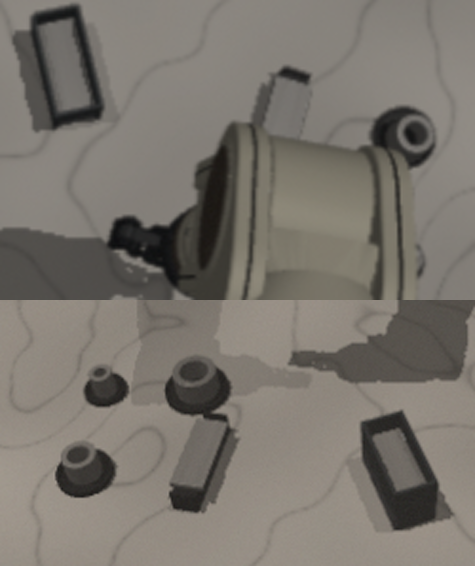

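The scene view shows the bar lying between the cradle lips, at about (200,460) in the crop. All three rings are in their nests and the magazine is intact. The bar fit is within 2 mm of the cradle centre.

```bash
python3 -c "
from workcell import *
print(job_done())"
```

```text
the job is handed in; nothing more can be done
None
```

I handed the job in at about 41 s: the three rings are flat in the nests of their size, the bar is on the cradle within 2 mm of its centre, and the two upper bars are still in the magazine; the verdict was not shown.

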